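Fit the splined spindle to the thread winder and hold it home

ROBOT

A 6-joint arm with a two-finger parallel gripper is mounted at the origin on a cart in front of the work surface, level with it; the furniture and walls round the work are solid. World frame = base frame: x ahead of the robot, y to its left, z up, the work surface at z = 0. Lengths are in mm, angles in rad, forces in N, time in s.
With the tool pointing down it reaches from about 275 to 750 mm from the base axis. Payload 10.2 kg.
Tool frame: the origin (TCP) lies at the very end of the fingers, on their centre line; the grasp point (between the pads) lies 19 mm behind it; z points along the fingers, y is the line along which they close (so a half turn about z gives the same grasp; the last joint's range is limited). The gripper opens to 85 mm and grips with 20 to 120 N. Pads are 22 mm wide; open, the fingers measure 114 mm over their backs; the gripper's body (76 mm by 85 mm) begins 54 mm behind the grasp point. The pads swing forward as they close: fully open they stand 13 mm farther back than shut.
Start: joints at [1.034, 0.313, 1.498, -0, 1.331, -0.223], TCP at [162.067, 499.365, 231.294] pointing down, gripper open.
Joint ranges: [-2.94, 2.94], [-0.97, 2.17], [0.19, 2.56], [-1.23, 4.37], [0.02, 3.11], [-2.88, 2.88]. Speed limits (rad/s): [2.39, 2.39, 3.01, 3.14, 3.14, 3.14].

INTERFACE

Orientations are given as a unit quaternion [w, x, y, z].
In Python, from rig import monitor, eyes, job gives the robot as it stands. The module is installed in compiled form; this text tells all that it offers.
- The arm moves only by the tool send_rows, never from a script. Its argument "targets" is one flat list of numbers, 7 for each row, row after row: the turn, a rotation vector about the tool's x, y, z in degrees, then the shift along the tool's x, y, z in units of 60 mm (1.0 is 60 mm), then the opening, from -1 (shut) to 1 (fully open), so that 0 is half open. A call has 1 to 5 rows; each row shifts and turns the commanded pose from where the row before left it, along the tool's axes as they then stand; what a row does not reach is not made up. A row lasts 1/8 s, in which the tool goes at most 62.5 mm and 10.7 degrees, less where a joint would pass 70% of its speed; a pose out of reach is approached as far as the arm can. A call is refused whole if a number of a shift passes 1 or a number of a turn 10.7, either way. A call with a gripper value outside its range is refused whole. The fingers move at their own pace and stop on an object; "newtons" is the grip in N (left out, the last holds). Time passes only in rows, so rows that do not move let the fingers close. It gives the time, the measured TCP pose, the force, the opening and the grip force at its end, in the units of the state.
- monitor.sense(): the state, without advancing time (a new reading comes with each control period).
- eyes.capture(name): name is "scene" or "top" or "wrist"; returns a dict with "img" (400x640x3 uint8, red, green, blue), "K" (3x3 intrinsics, pixels), "distortion" ([k1, k2, p1, p2, k3] as OpenCV has them; the pictures are not rectified), "R" (3x3) and "t" (3): a world point X has camera coordinates R X + t. Camera axes: x right, y down, z forward; pixel columns grow to the right and rows downward; lengths in mm; the calibration is good to about 2 mm. A picture is of the moment at which its call begins. There is no depth.
- job.finish_job(): hands the job in; it is judged then, once.
The state is a dict: "time_s": time; "joints": joint angles; "dq": joint speeds; "tau": joint torques, N m; "eef_pos": TCP position; "ee_rot": TCP orientation; "force": force on the tool from outside, world axes, zero at the start; "wrist_torque": the same for the moment, N m; "grip_width": opening from 0.0 (shut) to 1.0 (fully open); "grip_force": force on a finger pad.
Only numpy, scipy, OpenCV 4.12 (cv2) and the standard library are available. Lean on these libraries where they do the work, as an engineer would, in place of code of your own. Each camera call takes 0.05 s, during which the arm holds its last target. There are 200 camera calls.

TASK

The thread winder needs its drive spindle. Lift the guard plate up out of the winder's slot and lean it, standing on the counter and tilted back, against the side of the black cash drawer that faces the robot, let go of it, then take the square-headed spindle from its wooden stand, turn it until its splines mesh with the winder's socket and push it fully home against the spring. Finish holding it: the program ends with the gripper still holding the spindle's head and pressing it home; leave the hand stamp, stapler, tag box and tape measure where they are.

Things in the scene. Friction and masses are not known exactly. Their poses are not given: they have to be found in the camera images.
- winder: white bench winder, 145 x 140 x 64 mm, fixed to the counter. Origin: on the counter, straight under the socket's axis; x runs from the guard slot towards the tower. The tower (100 x 120 mm, x -41 to +59 mm) is 59 mm high and carries the socket. In front of it is a slot at x = -46 mm, 10 mm wide along x, 124 mm long along y, floor 18 mm and front wall top 38 mm above the counter; the rear wall is the tower. The guard stands in the slot
- drive (a joint): angle of the steel drive with the spline socket in the winder (rad, about the vertical, + anticlockwise seen from above); 0 when the slots of the socket lie along the winder's x and y. It turns only stiffly (0.3 N m), so it stays where it is during normal work; -0.8 to 0.8
- drive_mouth (a point): centre of the top face of the steel drive (52 mm across), 64 mm above the counter; x and y axes lie along the four slots of the cross-shaped socket, z up. The two crossing slots are each 35 mm long and 13 mm wide
- ejector (a joint): how far the spring pin in the socket is pressed down (m). 0: free, its top 19 mm below the drive's top face; it reads 0.009 when the spindle is fully home. It pushes back with about 3.6 N at first and 7.7 N at home, so a spindle that is let go rises again
- guard: grey flat plate, 8 mm thick (x), 120 mm wide (y), 170 mm tall (z), 0.25 kg, loose. Origin: centre of its lower edge face. Stands upright in the winder's slot at first, its lower edge 18 mm above the counter; grasp it across its thickness at the top edge. It stands in the way of the gripper at the socket
- spindle: splined spindle, 75 mm tall, 0.12 kg, loose. Origin: centre of the lower end, z up. From below: steel stem, 28 mm, a cross of two bars along x and y, each 32 x 10 mm, the lowest 5 mm tapering in by 3 mm a side; flange 42 mm across, 28 to 33 mm up; square black head 26 x 26 mm, faces square to x and y, 33 to 75 mm up. Any quarter turn is the same. Home: flange flat on the drive, origin 28 mm below its top
- spindle_grip (a point): middle of the spindle's square head, 57 mm above its lower end; axes as the spindle's
- stand: wooden block 66 x 66 x 32 mm, fixed, origin under its centre on the counter; the spindle's stem stands in its round 36 mm hole, the flange resting on the top face (spindle origin 4 mm above the counter)
- drawer_edge (a point): middle of the upper edge of the plain upright side of the black cash drawer that faces the robot (cash drawer: flat black steel box, 377 x 340 x 98 mm, fixed, same place each time, left of the winder). The point is 98 mm above the counter; x points out of that side, towards the robot, y along the side, z up. The side is flat and 336 mm wide (168 mm to either side of this point)
- date_stamp: brown wooden hand stamp, 27 x 56 x 74 mm, loose, to be left alone. Origin under its centre
- stapler: desk stapler, 155 x 36 x 50 mm, loose, to be left alone. Origin under its centre
- tag_box: small card box, 60 x 85 x 45 mm, loose, to be left alone. Origin under its centre
- tape_measure: round tailor's tape measure, 52 x 58 x 15 mm, loose, to be left alone. Origin under its centre
There are look-alikes about, which are no part of the job. There is more than one size of the spindle; the one meant has the size given above.

How it is judged (in metres and radians):
On the way, in this order (a step that is already met when the one before it is completed fails the run):
1. the guard plate stands on the counter leaning against the near side of the cash drawer, let go (contact force between guard and cash_drawer above 0.05 N and contact force between the fingers and guard below 0.05 N and angle between guard's own z axis and vertical between 0.08 and 0.8 rad and x of guard in the frame of drawer_edge above 0 m and height (world z) of guard below 0.015 m and angle between the y axis of guard and the y axis of drawer_edge, either way round below 0.35 rad), for 0.3 s.
2. the spindle is meshed and pushed fully home (z of spindle in the frame of drive_mouth below -0.0262 m and horizontal distance between spindle and drive_mouth below 0.004 m and angle between spindle's own z axis and vertical below 0.08 rad and value of joint ejector above 0.007 m and contact force between the fingers and spindle above 2 N), for 0.3 s.
At the end, for the whole second after the job is handed in: Spindle meshed, upright, its end more than 26.2 mm below the drive's top (home 28), pin pressed over 7 mm, head held by the fingers with over 2 N. Guard untouched and still, foot on the counter before the cash drawer, touching it, tilted 0.08 to 0.8 rad, parallel to its side within 0.35 rad (all of step 1 and all of step 2 and contact force between the arm and guard below 0.05 N and linear speed of guard below 0.02 m/s); the arm keeps its last pose, push and grip.
It fails at once if the hand stamp, stapler, tag box or tape measure is pushed more than 3 cm from its place (distance of any of date_stamp, stapler, tag_box, tape_measure from where it was at the start of the episode above 0.03 m).
It also fails if it takes over 58 s, if anything falls off the work surface, if the arm or the gripper's body presses on something with over 40 N, if the wrist force passes 120 N, or if a joint passes its speed limit or range.

## Working session

There is one attempt and no reset: what is moved stays moved. The work goes in short steps, Python scripts to look and compute and a tool call to move; the robot and the scene stay as the last step left them, time stands still between calls to the robot, and variables do not carry over. Pictures are saved under pics/ and viewed, at most 13 in all, crops included, and the job is handed in when it is done.

Besides the shell and the picture viewer there is one more tool, called after "Emit:" as name(argument=value, ...) on one line, values as JSON. send_rows: Moves the arm, as the interface text tells. Its arguments: {"type":"object","properties":{"targets":{"type":"array","items":{"type":"number"}},"newtons":{"type":"number"}},"required":["targets"]}

```bash
mkdir -p pics; cat > h.py <<'E'
import numpy as np, cv2
from rig import monitor, eyes, job
def cap(n):
    c=eyes.capture(n); c={k:(np.array(v) if k!='img' else v) for k,v in c.items()}
    return c
def save(c,f): cv2.imwrite(f,c['img'][:,:,::-1])
def ray(c,px):
    p=cv2.undistortPoints(np.array(px,float).reshape(-1,1,2),c['K'],c['distortion']).reshape(-1,2)
    d=np.c_[p,np.ones(len(p))]@c['R']
    return -c['R'].T@c['t'].ravel(), d
def plane(c,px,z):
    o,d=ray(c,px); s=(z-o[2])/d[:,2]
    return o+d*s[:,None]
def proj(c,X):
    r,_=cv2.Rodrigues(c['R']); return cv2.projectPoints(np.array(X,float).reshape(-1,1,3),r,c['t'].astype(float),c['K'],c['distortion'])[0].reshape(-1,2)
E
python3 - <<'E'
from h import *
import pickle
s=monitor.sense(); print(s)
d={n:cap(n) for n in('scene','top','wrist')}
pickle.dump(d,open('d0.pkl','wb'))
for n,c in d.items(): save(c,f'pics/{n}0.png'); print(n,-c['R'].T@c['t'].ravel(),c['R'][2],c['K'][0,0])
E
```

```text
{'time_s': 0.0, 'joints': array([ 1.03366205e+00,  3.13447905e-01,  1.49845235e+00,  6.64037089e-07,
        1.33099615e+00, -2.23397336e-01]), 'dq': array([ 0.00074617, -0.00054264,  0.00016946,  0.00116697,  0.00027898,
       -0.00130663]), 'tau': array([ 5.31614569e-04, -4.12263644e+01, -2.59744620e+01, -1.40927214e-04,
        4.10814624e-03,  1.21301574e-05]), 'eef_pos': array([161.8957419 , 499.13918886, 230.73040036]), 'ee_rot': array([-2.42255158e-04,  1.56225946e-01,  9.87721129e-01, -6.05191881e-04]), 'force': array([-0.62696677, -1.15405177,  0.07501627]), 'wrist_torque': array([ 0.01912787, -0.00774581,  0.06862105]), 'grip_force': 0.0, 'grip_width': 1.0037171457655327}
scene [ -16.27353187 -685.29232231  777.33212668] [ 0.43215326  0.65755918 -0.61713814] 373.9639167479447
top [ 303.95880573   31.63765954 1374.12340255] [ 0.12419546  0.01602805 -0.99212831] 460.3108177608634
wrist [ 82.42460957 524.91973698 372.74630926] [ 0.30682513 -0.10036619 -0.94645917] 341.18020306835194
```

View pics/scene0.png

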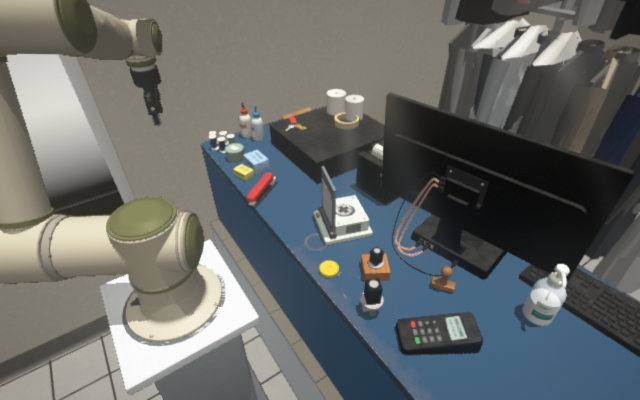

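View pics/top0.png

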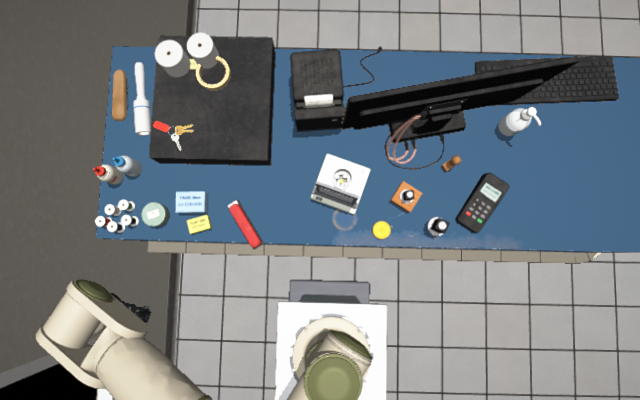

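The scene view shows the winder with its guard at (345,215), the orange wooden stand at (376,265), and a look-alike on a white stand at (372,298). In the top view the winder is at (340,182), the stand at (406,195), and the drawer spans (150-273, 38-165), with its near side along row ~163.

```bash
python3 - <<'E'
from h import *
import pickle
d=pickle.load(open('d0.pkl','rb'))
t=d['top']['img'];s=d['scene']['img']
f=lambda im,x,y,w,h,k:cv2.resize(im[y:y+h,x:x+w],None,fx=k,fy=k,interpolation=cv2.INTER_CUBIC)
a=f(t,300,150,80,60,5);b=f(t,380,170,80,75,5)[:300]
c=f(s,300,160,80,90,5)[:300] if 0 else f(s,305,165,80,80,3.75);e=f(s,345,235,80,60,5)
o=np.zeros((600,800,3),np.uint8);o[:300,:400]=a;o[:300,400:]=b;o[300:,:300]=c;o[300:,400:]=e
cv2.imwrite('pics/z.png',o[:,:,::-1])
# drawer edge line: near-side, top corners in top view
for n,px in(('top',[[150,161],[271,165],[273,40]]),): print(plane(d[n],px,98))
# stand mask
for n in('top','scene'):
    im=d[n]['img'];h=cv2.cvtColor(im,cv2.COLOR_RGB2HSV)
    m=cv2.inRange(h,(3,110,60),(20,255,255)); cs,_=cv2.findContours(m,0,2)
    for q in cs:
        if cv2.contourArea(q)>80: r=cv2.minAreaRect(q);print(n,r,plane(d[n],[r[0]],32)[0], plane(d[n],cv2.boxPoints(r),32)[:,:2].round().tolist())
E
```

```text
[[543.93577887 529.7555359   98.        ]
 [540.45602978 184.18951046  98.        ]
 [912.78369777 193.35978911  98.        ]]
top ((405.8617858886719, 196.5029296875), (22.702163696289062, 23.085647583007812), 32.47119140625) [ 468.60559405 -207.37478189   32.        ] [[457.0, -161.0], [515.0, -197.0], [481.0, -254.0], [422.0, -217.0]]
top ((451.3076477050781, 162.46148681640625), (7.765803337097168, 18.859806060791016), 56.3099365234375) [ 573.49285747 -341.72121619   32.        ] [[567.0, -312.0], [599.0, -359.0], [580.0, -371.0], [548.0, -325.0]]
top ((119.0, 94.5), (49.0, 14.0), 90.0) [760.95122413 667.36440821  32.        ] [[839.0, 696.0], [840.0, 652.0], [684.0, 639.0], [683.0, 682.0]]
scene ((375.5, 266.5), (25.0, 27.0), 90.0) [ 460.84705722 -220.05524357   32.        ] [[460.0, -166.0], [519.0, -207.0], [462.0, -270.0], [406.0, -232.0]]
```

View pics/z.png

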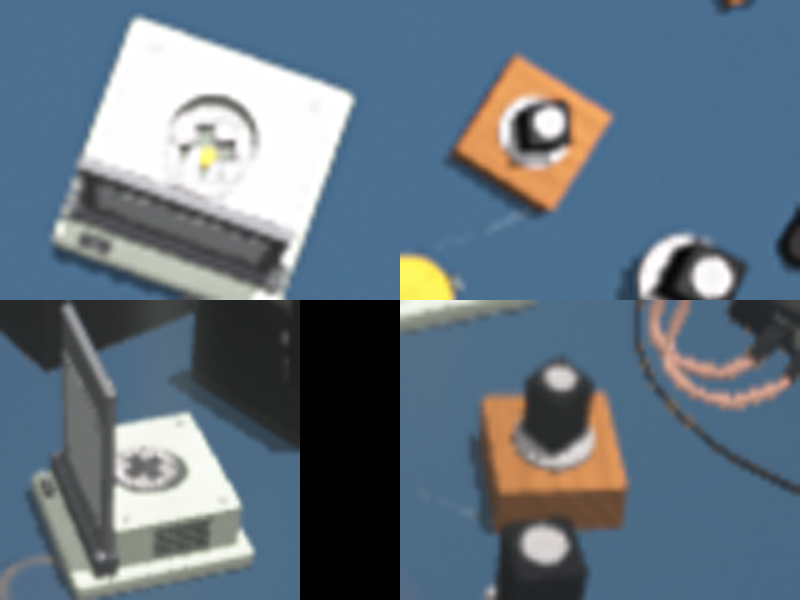

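The zoomed crop shows the winder's rear tower corners at top px (327,153.4) and (370.8,169.4), with the drive at top (342,179) and scene (345,209.5). The spindle in the orange stand has a square head turned roughly 30-45°. I'll compute rough poses and the approach.

```bash
cat >> h.py <<'E'
from scipy.spatial.transform import Rotation as Ro
def tool(yaw_y,tilt=0):
    # tool y at world yaw (deg) , z down ; tilt rad about world axis perpendicular to y: fingertips swing to -y_dir
    a=np.radians(yaw_y); y=np.array([np.cos(a),np.sin(a),0]); z=np.array([0,0,-1.])
    y,z=y*np.cos(tilt)-z*0+np.array([0,0,-1])*np.sin(tilt), z*np.cos(tilt)-y*np.sin(tilt)
    return np.c_[np.cross(y,z),y,z]
def cur():
    s=monitor.sense(); q=s['ee_rot']; return s,np.array(s['eef_pos']),Ro.from_quat([q[1],q[2],q[3],q[0]]).as_matrix()
def plan(p,R,verbose=True):
    s,p0,R0=cur(); rv=Ro.from_matrix(R0.T@R).as_rotvec(degrees=True); sh=R.T@(np.array(p)-p0)/60
    print('t',round(s['time_s'],2),'tcp',p0.round(1),'turn',rv.round(2),'then shift',sh.round(3),'(shift in present axes',(R0.T@(np.array(p)-p0)/60).round(3),')')
E
python3 - <<'E'
from h import *
import pickle
d=pickle.load(open('d0.pkl','rb'))
T=d['top'];S=d['scene']
c=plane(T,[[327,153.4],[370.8,169.4]],59); print(c)
y=(c[0]-c[1])[:2]; print(np.linalg.norm(y)); y/=np.linalg.norm(y); x=np.array([y[1],-y[0]])
yaw=np.degrees(np.arctan2(x[1],x[0])); print('yaw',yaw); o=c.mean(0)[:2]-59*x; print('origin',o)
print('drive top/scene',plane(T,[[342.4,178.5]],64),plane(S,[[345,209.5]],64))
g=o-46*x; print('guard',g)
# guard top strip ends in the top crop
print('guard top ends',plane(T,[[300+83/5,150+168/5],[300+290/5,150+243/5]],188))
# spindle head top disc
print('head top',plane(T,[[380+150/5,170+123/5]],79),plane(S,[[345+162/5,235+77/5]],79))
print('tag,stapler',plane(T,[[176,193],[205,214],[228,203],[260,246],[187,232],[211,215]],45)[:,:2].round())
plan([*g,290],tool(yaw))
E
```

```text
[[ 585.90971557   26.96650016   59.        ]
 [ 541.78679883 -100.93761236   59.        ]]
135.30075306516167
yaw -19.032832260679047
origin [508.07367748 -17.74507126]
drive top/scene [[512.28877562 -19.08782212  64.        ]] [[510.16705878 -21.60400546  64.        ]]
guard [464.58841193  -2.74401529]
guard top ends [[477.47337365  52.57663449 188.        ]
 [440.88258348 -55.72288806 188.        ]]
head top [[ 468.55968301 -210.70125006   79.        ]] [[ 469.76833944 -211.30674821   79.        ]]
tag,stapler [[460. 466.]
 [401. 377.]
 [435. 312.]
 [313. 213.]
 [347. 427.]
 [399. 360.]]
t 0.15 tcp [162.  499.2 230.9] turn [-5.000e-02  3.000e-02  9.105e+01] then shift [-6.264  7.496 -0.985] (shift in present axes [-7.38  -6.401 -0.981] )
```

Emit:
send_rows(targets=[0,0,0,-0.74,-0.64,-0.1,1,0,0,0,-0.74,-0.64,-0.1,1,0,0,0,-0.74,-0.64,-0.1,1,0,0,0,-0.74,-0.64,-0.1,1,0,0,0,-0.74,-0.64,-0.1,1])

```text
time_s: 0.78
eef_pos: [314.5, 246.5, 261.5]
ee_rot: [0.0, 0.156, 0.988, 0.0]
force: [0.4, -0.1, 0.4]
grip_width: 0.997
grip_force: 0.0
```

Emit:
send_rows(targets=[0,0,0,-0.74,-0.64,-0.1,1,0,0,0,-0.74,-0.64,-0.1,1,0,0,0,-0.74,-0.64,-0.1,1,0,0,0,-0.74,-0.64,-0.1,1,0,0,0,-0.74,-0.64,-0.1,1])

```text
time_s: 1.4
eef_pos: [466.5, -4.8, 291.4]
ee_rot: [-0.0, 0.156, 0.988, 0.0]
force: [1.7, -0.3, 0.3]
grip_width: 0.999
grip_force: 0.0
```

Emit:
send_rows(targets=[0,0,10.1,0,0,0,1,0,0,10.1,0,0,0,1,0,0,10.1,0,0,0,1,0,0,10.1,0,0,0,1,0,0,10.1,0,0,0,1])

```text
time_s: 2.02
eef_pos: [465.7, -2.9, 291.1]
ee_rot: [-0.0, 0.565, 0.825, -0.0]
force: [-0.2, -0.0, -0.1]
grip_width: 1.0
grip_force: 0.0
```

Emit:
send_rows(targets=[0,0,10.1,0,0,0,1,0,0,10.1,0,0,0,1,0,0,10.1,0,0,0,1,0,0,10.1,0,0,0,1])

```text
time_s: 2.52
eef_pos: [465.7, -2.9, 291.1]
ee_rot: [-0.0, 0.815, 0.579, -0.0]
force: [0.0, -0.9, -0.3]
grip_width: 1.001
grip_force: 0.0
```

Now take a wrist view to refine the guard.

```bash
python3 - <<'E'
from h import *
import pickle
w=cap('wrist');pickle.dump(w,open('w1.pkl','wb'))
x=np.array([.945,-.326]);
print(proj(w,[[462,-2,188],[481,53,188],[443,-57,188]]).round())
save(w,'pics/w1.png')
E
```

```text
[[310. 200.]
 [310. 122.]
 [311. 268.]]
```

View pics/w1.png

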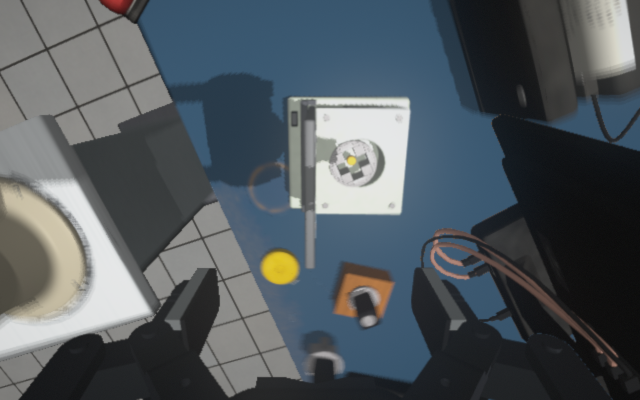

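The guard's top edge runs (309,122)-(310,268), which matches the estimate, and the cross socket is at (355,162). Descending and grasping now.

Emit:
send_rows(targets=[0,0,0,0,-0.06,0,1,0,0,0,0,0,0.74,1,0,0,0,0,0,0.74,1,0,0,0,0,0,0.74,1,0,0,0,0,0,0,-0.5], newtons=60)

```text
time_s: 3.2
eef_pos: [460.9, -1.4, 156.3]
ee_rot: [-0.002, 0.813, 0.583, -0.002]
force: [0.8, 0.1, 1.2]
grip_width: 0.816
grip_force: 0.0
```

Emit:
send_rows(targets=[0,0,0,0,0,0,-1,0,0,0,0,0,0,-1,0,0,0,0,0,0,-1,0,0,0,0,0,0,-1,0,0,0,0,0,0,-1])

```text
time_s: 3.82
eef_pos: [462.8, -1.8, 159.1]
ee_rot: [0.001, 0.813, 0.582, 0.0]
force: [-1.8, 1.4, 6.8]
grip_width: 0.081
grip_force: 59.5
```

Emit:
send_rows(targets=[0,0,0,0,0,0,-1,0,0,0,0,0,-0.1,-1,0,0,0,0,0,-0.3,-1])

```text
time_s: 4.2
eef_pos: [461.9, -1.6, 182.0]
ee_rot: [-0.001, 0.813, 0.582, -0.001]
force: [0.2, 0.1, -1.6]
grip_width: 0.082
grip_force: 58.6
```

Emit:
send_rows(targets=[0,0,0,0,0,-0.5,-1,0,0,0,0,0,-0.6,-1,0,0,0,0,0,0,-1])

```text
time_s: 4.58
eef_pos: [463.3, -2.0, 250.3]
ee_rot: [0.002, 0.813, 0.582, 0.002]
force: [0.1, 0.3, -2.8]
grip_width: 0.084
grip_force: 58.7
```

```bash
python3 - <<'E'
from h import *
plan([500,280,240],tool(0.5))
plan([542,280,147],tool(0.5,.22))
s,p,R=cur(); A=tool(.5); B=tool(.5,.22); print(Ro.from_matrix(R.T@A).as_rotvec(degrees=True),Ro.from_matrix(A.T@B).as_rotvec(degrees=True),B.T@(np.array([542,280,147])-[500,280,240])/60,s['force'],s['grip_width'])
E
```

```text
t 4.58 tcp [463.3  -2.  250.3] turn [  0.27   0.03 -19.37] then shift [4.694 0.653 0.172] (shift in present axes [ 4.644 -0.942  0.169] )
t 4.58 tcp [463.3  -2.  250.3] turn [ 12.76  -2.11 -19.3 ] then shift [4.688 1.696 1.385] (shift in present axes [ 4.87  -0.287  1.723] )
[  0.27451721   0.02612839 -19.3726498 ] [ 1.26050715e+01 -7.33778790e-18  3.73871193e-17] [-0.00610857  1.02135812  1.35988613] [ 0.11622971  0.28144867 -2.79720064] 0.08408617487502053
```

Emit:
send_rows(targets=[0,0,-9.7,0,0,0,-1,0,0,-9.7,0,0,0,-1,0,0,0,0.6,0.11,0,-1,0,0,0,0.8,0.11,0,-1,0,0,0,0.8,0.11,0,-1])

```text
time_s: 5.2
eef_pos: [480.7, 131.7, 246.9]
ee_rot: [-0.001, 0.704, 0.71, -0.001]
force: [0.9, -0.7, -1.5]
grip_width: 0.082
grip_force: 58.6
```

Emit:
send_rows(targets=[0,0,0,0.8,0.11,0,-1,0,0,0,0.8,0.11,0,-1,0,0,0,0.6,0.11,0,-1,0,0,0,0.3,0,0,-1,4.2,0,0,0,0,0,-1])

```text
time_s: 5.82
eef_pos: [498.4, 281.4, 247.4]
ee_rot: [-0.027, 0.703, 0.71, -0.027]
force: [-0.2, -0.1, -0.9]
grip_width: 0.083
grip_force: 58.6
```

Emit:
send_rows(targets=[4.2,0,0,0,0,0,-1,4.2,0,0,0,0,0,-1,0,0,0,0,0,0,-1])

```text
time_s: 6.2
eef_pos: [499.9, 279.8, 246.8]
ee_rot: [-0.077, 0.7, 0.706, -0.079]
force: [0.3, 0.4, -2.6]
grip_width: 0.086
grip_force: 58.6
```

```bash
python3 - <<'E'
from h import *
plan([543,280,150],tool(0.5,.22))
c=cap('scene'); t=cap('top')
s=c['img'];u=t['img']
o=np.zeros((500,800,3),np.uint8)
o[:,:400]=cv2.resize(s[80:230,220:340],(400,500),interpolation=2);o[:,400:]=cv2.resize(u[130:230,210:290],(400,500),interpolation=2)
cv2.imwrite('pics/p1.png',o[:,:,::-1])
B=tool(.5,.22)
print(proj(t,[[541,184,98],[541,357,98]]).round(),proj(c,[[541,184,98],[541,357,98],[541,184,0]]).round())
E
```

```text
t 6.2 tcp [499.9 279.8 246.8] turn [-0.07  0.03 -0.06] then shift [-0.004  1.053  1.418] (shift in present axes [-0.002  1.054  1.416] )
[[271. 165.]
 [210. 163.]] [[315. 165.]
 [289. 143.]
 [316. 189.]]
```

View pics/p1.png

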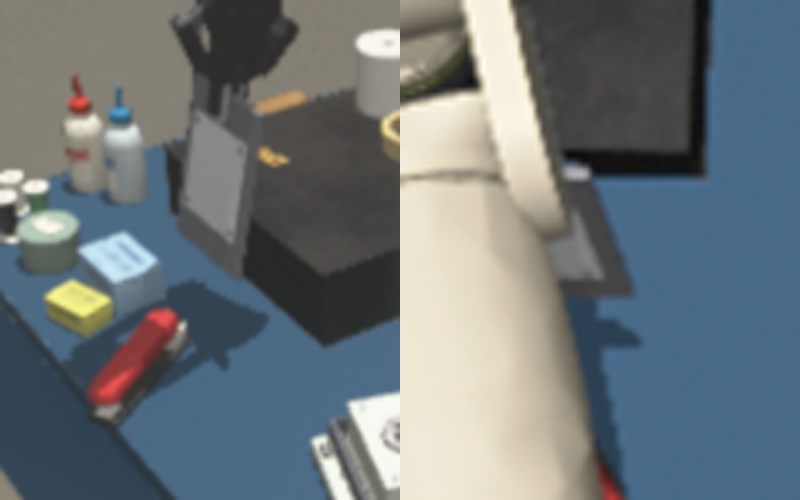

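The guard is tilted in the gripper in front of the drawer, clear of the stapler and tag box. The drawer corner is at crop (325,275). Lowering now.

Emit:
send_rows(targets=[0,0,0,0,0.2,0.5,-1,0,0,0,0,0.3,0.5,-1,0,0,0,0,0.3,0.3,-1,0,0,0,0,0.25,0.12,-1,0,0,0,0,0,0,-1])

```text
time_s: 6.92
eef_pos: [542.7, 280.8, 151.0]
ee_rot: [-0.077, 0.7, 0.706, -0.078]
force: [-0.4, -0.8, -2.1]
grip_width: 0.083
grip_force: 58.7
```

Emit:
send_rows(targets=[0,0,0,0,0.02,0.07,-1,0,0,0,0,0.02,0.07,-1,0,0,0,0,0,0,-1])

```text
time_s: 7.3
eef_pos: [542.6, 281.0, 142.4]
ee_rot: [-0.077, 0.7, 0.706, -0.078]
force: [0.1, -0.1, -2.0]
grip_width: 0.084
grip_force: 58.7
```

Emit:
send_rows(targets=[0,0,0,0,0,0.04,-1,0,0,0,0,0,0.03,-1,0,0,0,0,0,0,-1])

```text
time_s: 7.68
eef_pos: [542.0, 281.0, 138.6]
ee_rot: [-0.077, 0.7, 0.706, -0.078]
force: [0.1, -0.5, -0.7]
grip_width: 0.078
grip_force: 59.0
```

Emit:
send_rows(targets=[0,0,0,0,0,0.02,-1,0,0,0,0,0.03,0,-1,0,0,0,0,0,0,-1])

```text
time_s: 8.05
eef_pos: [543.4, 281.1, 138.2]
ee_rot: [-0.077, 0.7, 0.706, -0.078]
force: [-1.6, -1.3, 8.7]
grip_width: 0.084
grip_force: 60.2
```

Emit:
send_rows(targets=[0,0,0,0,0.04,0,-1,0,0,0,0,0,0,-1])

```text
time_s: 8.3
eef_pos: [545.1, 281.1, 137.8]
ee_rot: [-0.078, 0.699, 0.706, -0.079]
force: [-4.5, -1.1, 11.5]
grip_width: 0.082
grip_force: 60.9
```

Emit:
send_rows(targets=[0,0,0,0,0,0,-0.6,0,0,0,0,0,0,-0.3,0,0,0,0,0,0,0.1,0,0,0,0,0,0,0.1,0,0,0,0,0,0,0.1])

```text
time_s: 8.93
eef_pos: [545.8, 281.0, 136.3]
ee_rot: [-0.077, 0.7, 0.706, -0.078]
force: [0.5, -0.2, -0.2]
grip_width: 0.548
grip_force: 0.0
```

```bash
python3 - <<'E'
from h import *
print(cur()[0]['force'],cur()[0]['grip_width'])
c=cap('scene');w=cap('wrist')
o=np.zeros((500,800,3),np.uint8)
o[:,:400]=cv2.resize(c['img'][80:230,220:340],(400,500),interpolation=2);o[:250,400:]=cv2.resize(w['img'],(400,250),interpolation=3)
cv2.imwrite('pics/p2.png',o[:,:,::-1])
E
```

```text
[ 0.46294201 -0.20326831 -0.23252339] 0.5484653316793124
```

View pics/p2.png

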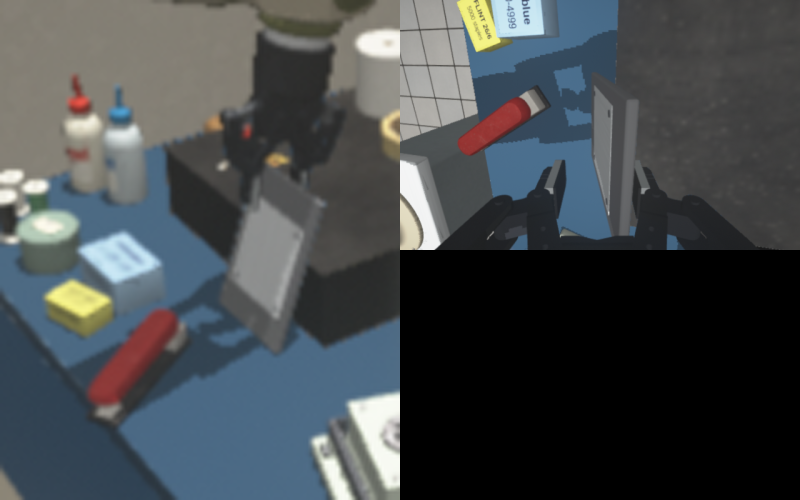

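The guard leans on the drawer, but it sits near the back finger. I'll open wider, centre, and then withdraw along the tool axis.

Emit:
send_rows(targets=[0,0,0,0,0.1,0,0.5,0,0,0,0,0.05,0,0.5,0,0,0,0,0,0,0.5,0,0,0,0,0,-0.3,0.5,0,0,0,0,0,-0.5,0.5])

```text
time_s: 9.65
eef_pos: [564.7, 281.1, 181.0]
ee_rot: [-0.078, 0.7, 0.706, -0.079]
force: [0.9, -0.7, 0.1]
grip_width: 0.752
grip_force: 0.0
```

Emit:
send_rows(targets=[0,0,0,0,0,-0.6,1,-6.3,0,0,0,0,-0.6,1,-6.3,0,0,0,0,-0.3,1,0,0,0,0,0,0,1])

```text
time_s: 10.15
eef_pos: [582.2, 281.8, 271.5]
ee_rot: [0.001, 0.704, 0.711, 0.001]
force: [-1.1, -0.1, 0.0]
grip_width: 1.0
grip_force: 0.0
```

```bash
python3 - <<'E'
from h import *
import pickle
# winder yaw -19: view socket from wrist; camera 84mm at tool +x
plan([500,-60,290],tool(-19))
c=cap('scene')
o=cv2.resize(c['img'][80:230,220:340],(400,500),interpolation=2)
cv2.imwrite('pics/p3.png',o[:,:,::-1])
E
```

```text
t 10.15 tcp [582.2 281.8 271.5] turn [ 0.13 -0.08 19.57] then shift [-5.832  0.559 -0.309] (shift in present axes [-5.682 -1.426 -0.318] )
```

View pics/p3.png

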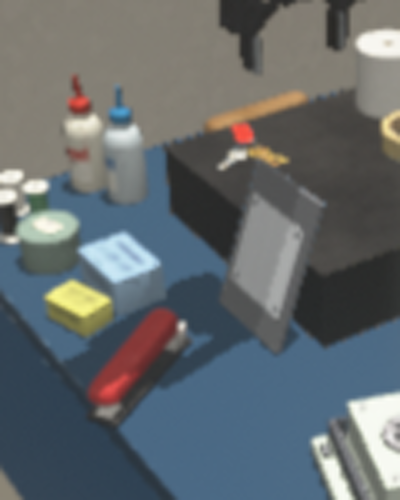

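The guard leans freely against the drawer (crop (270,260)) with the gripper clear of it. Next I'll view the socket and spindle.

Emit:
send_rows(targets=[0,0,0,0,0,-0.4,1,0,0,0,-0.85,-0.22,0,1,0,0,0,-0.85,-0.22,0,1,0,0,0,-0.85,-0.22,0,1,0,0,0,-0.85,-0.22,0,1])

```text
time_s: 10.82
eef_pos: [531.1, 75.1, 291.7]
ee_rot: [-0.002, 0.704, 0.71, -0.001]
force: [0.7, -0.7, 0.6]
grip_width: 1.003
grip_force: 0.0
```

Emit:
send_rows(targets=[0,0,0,-0.85,-0.22,0,1,0,0,0,-0.85,-0.22,0,1,0,0,0,-0.6,-0.2,0,1,0,0,9.7,0,0,0,1,0,0,9.7,0,0,0,1])

```text
time_s: 11.45
eef_pos: [494.4, -62.2, 291.9]
ee_rot: [-0.002, 0.816, 0.579, -0.001]
force: [-0.1, -0.5, -0.3]
grip_width: 1.003
grip_force: 0.0
```

Emit:
send_rows(targets=[0,0,0,0,0,0,1,0,0,0,0,0,0,1])

```text
time_s: 11.7
eef_pos: [494.6, -61.5, 292.6]
ee_rot: [-0.001, 0.813, 0.583, -0.001]
force: [-0.1, 0.3, 0.6]
grip_width: 1.006
grip_force: 0.0
```

```bash
python3 - <<'E'
from h import *
import pickle
w=cap('wrist');pickle.dump(w,open('w2.pkl','wb'))
a=proj(w,[[509,-20,64]])[0];b=proj(w,[[469,-211,79]])[0];print(a,b)
o=np.zeros((400,800,3),np.uint8)
for k,(p,h) in enumerate(((a,40),(b,50))):
    x,y=np.int32(p)-h; print(x,y,400/2/h); o[:,400*k:400*k+400]=cv2.resize(w['img'][y:y+2*h,x:x+2*h],(400,400),interpolation=2)
cv2.imwrite('pics/s.png',o[:,:,::-1])
E
```

```text
[316.07380837 123.27132874] [335.04971816 288.10652422]
276 83 5.0
285 238 4.0
```

View pics/s.png

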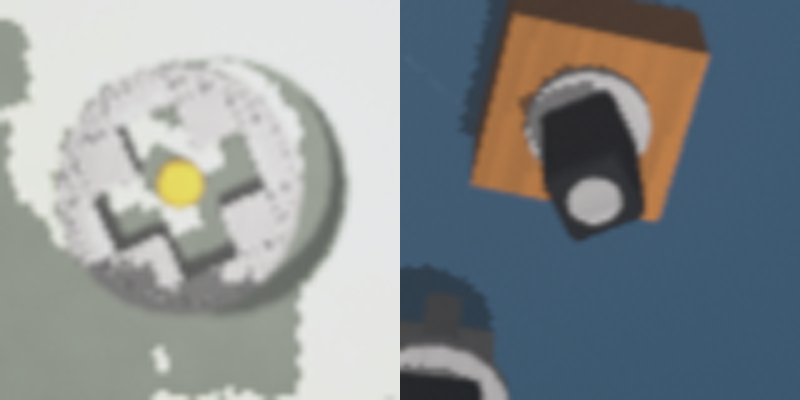

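Left crop: the cross socket is centred on the yellow pin at (180,184), turned about -25° in the image. Right crop: the head's top disc is at (195,200), with the square head's front edge running (180,240)-(243,212).

```bash
python3 - <<'E'
from h import *
import pickle
w=pickle.load(open('w2.pkl','rb'))
A=lambda l:[[276+x/5,83+y/5] for x,y in l]
B=lambda l:[[285+x/4,238+y/4] for x,y in l]
def ang(p): v=p[1]-p[0]; return np.degrees(np.arctan2(v[1],v[0])), np.linalg.norm(v)
print('pin',plane(w,A([(180,184)]),45),'disc c',plane(w,A([(181,182)]),64))
for e in ([(220,203),(263,183)],[(120,247),(165,232)],[(190,275),(232,253)],[(165,230),(190,275)],[(100,197),(120,247)]): print('slot',ang(plane(w,A(e),64)))
print('head',plane(w,B([(195,200)]),79),ang(plane(w,B([(180,240),(243,212)]),79)))
print('flange',ang(plane(w,B([(126,125),(252,125)]),37)))
h=cv2.cvtColor(w['img'],cv2.COLOR_RGB2HSV); m=cv2.inRange(h,(22,120,120),(35,255,255))[90:150,290:340]; M=cv2.moments(m,True); p=[M['m10']/M['m00']+290,M['m01']/M['m00']+90];print(p,plane(w,[p],45))
x=np.array([np.cos(np.radians(-19)),np.sin(np.radians(-19))])
pts=plane(w,B([(180,240)]),79); print(pts)
E
```

```text
pin [[505.26919213 -16.83651606  45.        ]] disc c [[506.38760494 -14.8500312   64.        ]]
slot (np.float64(6.02335207290062), np.float64(10.037467920233542))
slot (np.float64(-0.4326771747359732), np.float64(10.208326323011738))
slot (np.float64(8.927607048812524), np.float64(10.204671399712847))
slot (np.float64(-79.52349155864214), np.float64(10.99941709607729))
slot (np.float64(-87.3363981738115), np.float64(11.341466289427084))
head [[ 467.55584425 -210.35619126   79.        ]] (np.float64(9.160039624966613), np.float64(21.432206909168727))
flange (np.float64(-18.589330709295123), np.float64(41.68948468227123))
[311.41379310344826, 119.10344827586206] [[504.89440412 -15.90518006  45.        ]]
[[ 458.91633706 -222.44662179   79.        ]]
```

```bash
python3 - <<'E'
from h import *
plan([468.3,-210.6,130],tool(9))
E
```

```text
t 11.75 tcp [494.7 -61.4 292.8] turn [ -0.09  -0.03 -27.73] then shift [-2.386 -0.823  2.713] (shift in present axes [-2.496  0.386  2.712] )
```

Emit:
send_rows(targets=[0,0,-9.3,0,0,0,0.3,0,0,-9.2,0,0,0,0.3,0,0,-9.2,0,0,0,0.3,0,0,0,-0.8,-0.28,0.3,0.3,0,0,0,-0.8,-0.27,0.3,0.3])

```text
time_s: 12.38
eef_pos: [476.6, -162.2, 256.9]
ee_rot: [-0.0, 0.649, 0.761, 0.0]
force: [1.6, -0.0, -0.7]
grip_width: 0.645
grip_force: 0.0
```

Emit:
send_rows(targets=[0,0,0,-0.79,-0.27,0.4,0.3,0,0,0,0,0,0.8,0.3,0,0,0,0,0,0.7,0.3,0,0,0,0,0,0.2,0.3,0,0,0,0,0,0,0.3])

```text
time_s: 13.0
eef_pos: [468.3, -210.8, 131.8]
ee_rot: [-0.0, 0.65, 0.76, 0.0]
force: [-0.5, -0.6, 0.1]
grip_width: 0.65
grip_force: 0.0
```

```bash
python3 - <<'E'
from h import *
plan([468.3,-210.6,43],tool(9))
w=cap('wrist');save(w,'pics/g.png')
print(proj(w,[[468.3,-210.6,79]]))
E
```

```text
t 13.0 tcp [ 468.3 -210.8  131.8] turn [-0.   -0.   -0.12] then shift [0.003 0.    1.48 ] (shift in present axes [0.003 0.    1.48 ] )
[[315.5537026  226.17720314]]
```

View pics/g.png

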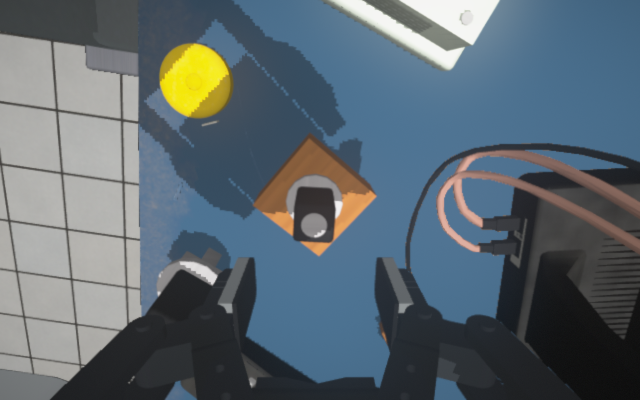

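The head's disc is at (314.5,225), centred between the pads and aligned with them. The look-alike is at the left, so I'll narrow the opening and go down.

Emit:
send_rows(targets=[0,0,0,0,0,0,0,0,0,0,0,0,0,0,0,0,0,0,0,0.5,0,0,0,0,0,0,0.5,0,0,0,0,0,0,0.4,0], newtons=60)

```text
time_s: 13.68
eef_pos: [468.1, -210.7, 46.8]
ee_rot: [0.0, 0.651, 0.759, 0.0]
force: [0.1, -0.9, -0.3]
grip_width: 0.504
grip_force: 0.0
```

Emit:
send_rows(targets=[0,0,0,0,0,0.08,0,0,0,0,0,0,0,0,0,0,0,0,0,0,-1,0,0,0,0,0,0,-1,0,0,0,0,0,0,-1])

```text
time_s: 14.3
eef_pos: [468.6, -211.2, 43.8]
ee_rot: [0.001, 0.651, 0.759, 0.0]
force: [-1.0, 0.2, 5.8]
grip_width: 0.299
grip_force: 58.6
```

Emit:
send_rows(targets=[0,0,0,0,0,0,-1,0,0,0,0,0,0,-1])

```text
time_s: 14.55
eef_pos: [468.6, -211.1, 43.8]
ee_rot: [0.001, 0.651, 0.759, 0.0]
force: [-1.4, 0.1, 6.6]
grip_width: 0.297
grip_force: 58.6
```

Emit:
send_rows(targets=[0,0,0,0,0,-0.2,-1,0,0,0,0,0,-0.6,-1,0,0,0,0,0,-0.9,-1,0,0,0,0,0,-0.9,-1,0,0,0,0,0,0,-1])

```text
time_s: 15.18
eef_pos: [469.3, -211.6, 203.1]
ee_rot: [0.004, 0.651, 0.759, 0.0]
force: [-0.4, 1.5, -1.7]
grip_width: 0.296
grip_force: 58.8
```

```bash
python3 - <<'E'
from h import *
plan([508,-75,200],tool(5.5))
print(cur()[0]['grip_width'],cur()[0]['force'])
E
```

```text
t 15.18 tcp [ 469.3 -211.6  203.1] turn [0.35 0.35 3.33] then shift [2.204 0.86  0.052] (shift in present axes [2.15  0.987 0.044] )
0.2961991681533783 [-0.43236501  1.50129169 -1.73933944]
```

Emit:
send_rows(targets=[0,0,3.3,0,0,0,-1,0,0,0,0.74,0.29,0,-1,0,0,0,0.73,0.29,0,-1,0,0,0,0.73,0.29,0,-1,0,0,0,0,0,0,-1])

```text
time_s: 15.8
eef_pos: [507.1, -71.7, 197.8]
ee_rot: [-0.001, 0.671, 0.742, -0.0]
force: [0.3, -1.3, -1.2]
grip_width: 0.298
grip_force: 58.8
```

Emit:
send_rows(targets=[0,0,0,0,0,0,-1,0,0,0,0,0,0,-1])

```text
time_s: 16.05
eef_pos: [507.0, -75.3, 198.3]
ee_rot: [-0.0, 0.673, 0.74, -0.0]
force: [0.2, -0.5, -1.5]
grip_width: 0.297
grip_force: 58.8
```

```bash
python3 - <<'E'
from h import *
import pickle
w=cap('wrist');t=cap('scene');pickle.dump((w,t,cur()),open('w3.pkl','wb'));print(cur()[1])
x,y=np.int32(proj(w,[[507,-17,64]])[0])-50; print(x,y)
o=np.zeros((500,800,3),np.uint8)
o[:,:500]=cv2.resize(w['img'][y:y+100,x:x+100],(500,500),interpolation=2)
o[:188,500:]=cv2.resize(w['img'],(300,188),interpolation=3)
o[200:500,500:]=cv2.resize(t['img'][170:250,305:385],(300,300),interpolation=2)
cv2.imwrite('pics/s3.png',o[:,:,::-1])
E
```

```text
[507.07022982 -75.16223574 198.42390834]
272 68
```

View pics/s3.png

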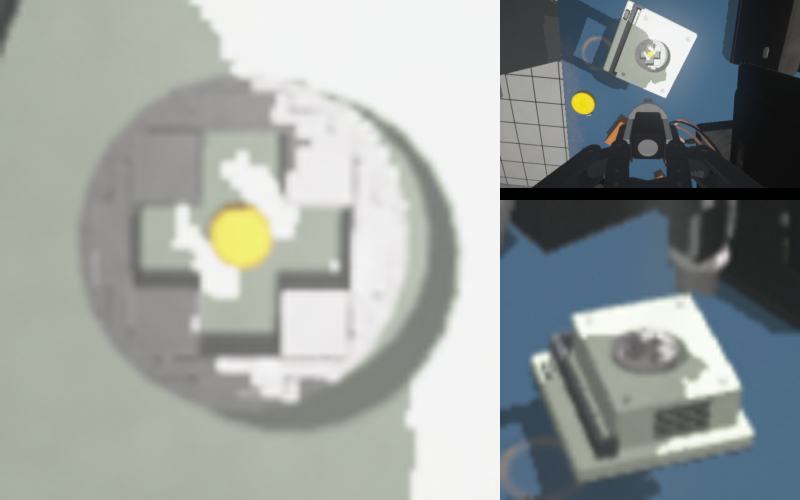

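The socket is now in clear view. Its slots lie along the image axes, spanning columns 135-350 and rows 128-355 in the crop, and the centre is near (241.5,244). Next is a check of the held spindle's cap for camera bias.

```bash
python3 - <<'E'
from h import *
import pickle
w,t,(s,p,R)=pickle.load(open('w3.pkl','rb'))
A=lambda l:[[272+x/5,68+y/5] for x,y in l]
P=lambda l:plane(w,A(l),64)[:,:2]
def ang(q): v=q[1]-q[0]; return round(np.degrees(np.arctan2(v[1],v[0])),2), round(np.linalg.norm(v),1)
for e in([(135,287),(350,287)],[(137,205),(350,205)],[(202,128),(200,355)],[(283,128),(278,355)],[(200,355),(278,355)]): print(ang(P(e)))
h=P([(136,246),(350,246)]);v=P([(242,128),(240,355)]);hh=P([(242,205),(242,287)])
print('centres',h.mean(0),v.mean(0),hh.mean(0)); print('pin',plane(w,A([(241,237)]),45))
print('tool y yaw',np.degrees(np.arctan2(R[1,1],R[0,1])),'tilt',R[:,2])
g=cv2.cvtColor(w['img'],cv2.COLOR_RGB2GRAY)[290:345,285:345]
m=cv2.inRange(g,120,255); n,l,st,c=cv2.connectedComponentsWithStats(m)
for i in range(1,n):
    if st[i,4]>100:
        q=c[i]+[285,290]; print(st[i],q,plane(w,[q],p[2]+35.2),'tcp',p)
E
```

```text
(np.float64(5.52), np.float64(34.3))
(np.float64(5.52), np.float64(33.4))
(np.float64(-85.16), np.float64(35.1))
(np.float64(-85.11), np.float64(35.1))
(np.float64(5.52), np.float64(12.6))
centres [505.32473711 -16.38844456] [504.97224895 -16.07765333] [505.17214884 -16.45558156]
pin [[505.28731847 -16.59978911  45.        ]]
tool y yaw 5.440404918026019 tilt [-2.53495723e-04  5.10592839e-06 -9.99999968e-01]
[  10    8   41   34 1085] [315.0764977  314.31520737] [[506.53209218 -73.27907058 233.62390834]] tcp [507.07022982 -75.16223574 198.42390834]
```

Emit:
send_rows(targets=[0,0,0,0.48,0.035,0,-1,0,0,0,0.47,0.035,0,-1,0,0,0,0,0,0.7,-1,0,0,0,0,0,0.6,-1,0,0,0,0,0,0.1,-1])

```text
time_s: 16.77
eef_pos: [504.9, -17.4, 112.9]
ee_rot: [-0.002, 0.673, 0.74, -0.001]
force: [0.4, -0.9, -1.2]
grip_width: 0.297
grip_force: 58.8
```

Emit:
send_rows(targets=[0,0,0,0,0,0,-1,0,0,0,0,0,0,-1])

```text
time_s: 17.02
eef_pos: [506.7, -17.5, 116.0]
ee_rot: [0.001, 0.672, 0.74, 0.001]
force: [0.6, 0.8, -1.3]
grip_width: 0.299
grip_force: 58.8
```

```bash
python3 - <<'E'
from h import *
plan([505.75,-18.25,112],tool(5.5))
E
```

```text
t 17.02 tcp [506.7 -17.5 116. ] turn [0.14 0.05 0.01] then shift [-0.01  -0.018  0.066] (shift in present axes [-0.01  -0.018  0.066] )
```

Emit:
send_rows(targets=[0,0,0,-0.01,-0.01,0.07,-1,0,0,0,0,0,0.1,-1,0,0,0,0,0,0.1,-1,0,0,0,0,0,0,-1])

```text
time_s: 17.52
eef_pos: [505.1, -17.8, 97.7]
ee_rot: [-0.001, 0.672, 0.74, -0.0]
force: [-1.5, 1.1, -1.9]
grip_width: 0.297
grip_force: 58.8
```

Emit:
send_rows(targets=[0,0,0,0,0,0.05,-1,0,0,0,0,0,0.05,-1,0,0,0,0,0,0,-1])

```text
time_s: 17.9
eef_pos: [505.3, -17.8, 92.1]
ee_rot: [-0.0, 0.672, 0.74, -0.0]
force: [-0.3, -0.7, -1.5]
grip_width: 0.296
grip_force: 58.8
```

Bottom is ~12 mm into the socket with no reaction, so it is meshed. Continuing down against the pin.

Emit:
send_rows(targets=[0,0,0,0,0,0.06,-1,0,0,0,0,0,0.06,-1,0,0,0,0,0,0.05,-1,0,0,0,0,0,0,-1])

```text
time_s: 18.4
eef_pos: [505.5, -17.9, 82.2]
ee_rot: [0.0, 0.672, 0.74, -0.0]
force: [-1.3, 0.0, 3.8]
grip_width: 0.296
grip_force: 59.3
```

Emit:
send_rows(targets=[0,0,0,0,0,0.05,-1,0,0,0,0,0,0.05,-1,0,0,0,0,0,0,-1])

```text
time_s: 18.77
eef_pos: [505.5, -17.9, 76.1]
ee_rot: [0.0, 0.672, 0.74, 0.0]
force: [-2.9, 0.1, 6.5]
grip_width: 0.294
grip_force: 59.6
```

Emit:
send_rows(targets=[0,0,0,0,0,0.02,-1,0,0,0,0,0,0.02,-1,0,0,0,0,0,0,-1], newtons=80)

```text
time_s: 19.15
eef_pos: [505.6, -17.9, 75.7]
ee_rot: [0.0, 0.672, 0.74, 0.0]
force: [-10.9, 1.7, 27.1]
grip_width: 0.295
grip_force: 83.1
```

Emit:
send_rows(targets=[0,0,0,0,-0.01,0,-1,0,0,0,0,0,0,-1,0,0,0,0,0,0,-1,0,0,0,0,0,0,-1])

```text
time_s: 19.65
eef_pos: [505.6, -17.9, 75.7]
ee_rot: [0.001, 0.672, 0.74, 0.001]
force: [-6.8, 2.1, 24.5]
grip_width: 0.294
grip_force: 82.5
```

```bash
python3 - <<'E'
from h import *
c=cap('scene'); s=cur()[0]; print(s['eef_pos'],s['force'],s['grip_force'])
o=cv2.resize(c['img'][90:260,230:400],(600,600),interpolation=2)
cv2.imwrite('pics/f.png',o[:,:,::-1])
E
```

```text
[505.55338614 -17.90902379  75.74472452] [-6.30386177  1.32779503 23.94652876] 82.51856446266174
```

View pics/f.png

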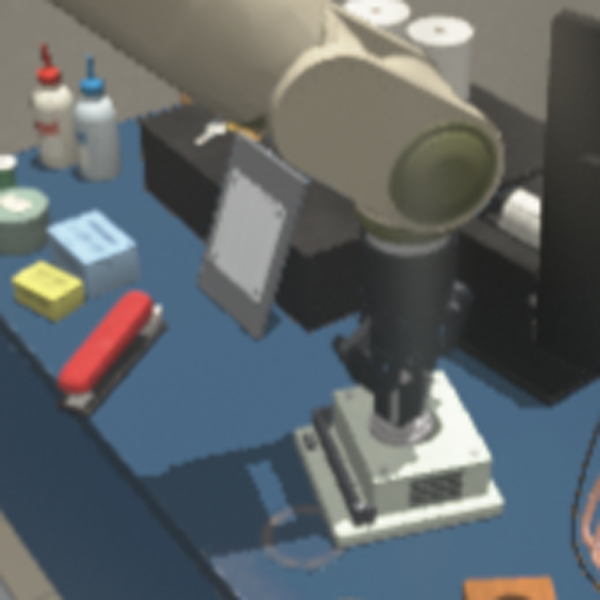

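The guard still leans on the drawer at (255,240). The spindle's flange sits flat on the drive at (405,425), held in the gripper. Handing in.

```bash
python3 -c "
from h import *
print(job.finish_job())"
```

```text
the job is handed in; nothing more can be done
None
```

The job is handed in at about 20 s, but no verdict came back. In the last picture the guard leans free against the cash drawer and the gripper holds the spindle meshed and pressed home, at about 24 N measured.

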